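# Hang up the press guard and load the tabbed blank

### The job

Open the bench press: lift its drop guard by the slotted stay bar and hook the bar into the notch so that the guard hangs open by itself. Then lift the aluminium blank with the bent-up tab out of its cradle, lay it flat along the feed bed in front of the guard with its plain end towards the press and let go, take it again by the tab end and slide it in under the guard until it is fully home against the back stop. Let go of everything and leave the other things on the bench where they are.

Things in the scene. Friction and masses are not known exactly. Their poses are not given: they have to be found in the camera images.
- press: Green bench press, fixed. Origin on the bench right under the guard; +x is the feed direction into the press, +y points across to the notch side, z up. Two guard posts at x +-13 mm, y +-(63 to 75) mm, 226 mm tall on the +y side, 175 mm on the -y side. Behind the guard: two flared fences 58 mm apart (13 mm over the bed), a head (x from 32 mm, z 120 to 185 mm) and a column (x 120 to 200 mm, 300 mm tall).
- bed_front (a point): Outer end of the steel feed bed, middle of its top: press x = -210 mm, y = 0, 45 mm over the bench. The bed is a level bar 34 mm wide (narrower than the blank) that runs along press x to the back stop. Nothing stands beside it for x below -25 mm, so fingers can reach down on both sides.
- stop (a point): Foot of the back stop's front face: press x = 65 mm, y = 0, at bed height 45 mm. The blank's plain end must meet this face; the tab then is 101 mm in front of the guard.
- guard (a joint): Height in m of the drop guard, a clear panel in an aluminium frame, 122 x 10 mm, sliding upright at press x = 0: 0 shut (lower edge 4 mm over the bed), at most 0.095. It weighs 0.6 kg and drops when let go. About 0.065 when hung in the notch; the tooth clears the lip at 0.077 or more.
- stay_bar (a joint): Lean of the slotted stay bar in rad: 0 upright, positive towards press +y (the notch), range -0.6 to 0.15. Its pivot is on the guard's top edge at press x = y = 0, 125 mm over the bench plus the guard height. The pivot is stiff (0.05 N m): the bar stays at the lean it is left at.
- bar_grip (a point): Grip point of the stay bar, a flat steel bar 24 mm wide (bar y; press y when upright), 8 mm thick (press x). It lies 95 mm from the pivot along the bar (bar z) and 12 mm to the bar's -y side, mid-width; the bar ends 15 mm above it. Lifting the bar lifts the guard. Raised upright, its hook jams under the notch bracket; leaned to -0.42 or beyond it passes.
- bar_tooth (a point): Foot of the tooth of the hook on the bar's +y edge, 48 mm from the pivot along the bar, 18 mm to its +y side. The hook: an arm 58 to 68 mm from the pivot reaching from the bar's edge (0) to +22 mm, with a tooth (+14 to +22 mm) 10 mm long hanging from it; between bar and tooth a slot 14 mm wide, open below.
- notch (a point): Middle of the top of the lip of the fixed notch bracket: press x = 0, y = 7.5 mm, 248 mm over the bench. The lip is 5 mm wide along y, 30 mm along x, 12 mm high; the notch lies behind it (+y side), 17 mm wide, 12 mm deep, on a 10 mm thick arm from the +y post. Hung, the slot sits over the lip, the tooth in the notch, the bar upright.
- blank_mid (a point): The blank: loose aluminium plate 170 x 50 x 8 mm, lying flat, with a tab bent upright at one end; about 0.23 kg (varies by 25 %). This point is the centre of the plate, 4 mm above its underside. Its x runs along the length from the tab end to the plain end, z up. The plain end goes into the press first.
- blank_tab (a point): Centre of the blank's upright tab, 81 mm behind blank_mid along its -x and 26.5 mm above it: 8 mm thick (along blank x), 50 mm wide, standing 45 mm above the plate.
- cradle: Fixed plywood cradle, 200 x 110 x 12 mm base, origin under its centre. The blank rests on its 30 mm wide rib, 40 mm over the bench, tab end to -x. Cheeks 62 mm high stand 4 mm beside the blank from x = -90 to -25 mm and a wall 87 mm high stands 7 mm behind the tab: no room for fingers there. It can be gripped across its width forward of x = -10 mm.
- tray: Fixed open grey plastic tray 190 x 110 x 45 mm; bystander that swaps places with the cradle.
- hammer: loose hammer, 220 mm long, lying; bystander
- screwdriver: loose screwdriver, 150 mm long, lying; bystander
- tape: loose roll of tape lying flat, 90 mm across, 25 mm high; bystander
- flat_bar: loose plain flat aluminium bar 190 x 50 x 8 mm without any tab, lying flat (origin under its centre); bystander, not the blank
- can: loose can, 66 mm across, 110 mm high; bystander
- steel_block: loose steel block 80 x 50 x 45 mm; bystander
- case: loose black spectacle case 150 x 70 x 45 mm; bystander
- wrench: loose wrench, 190 mm long, lying; bystander
Things that resemble listed ones, but are neither listed nor needed, are in the scene too. Leave any blue or red look-alike of the part that bears blank_mid alone.

How it is judged:
By the outcome, as a careful person would: the job done as asked, in the order asked, and still so for the second after the job is handed in, with the robot touching nothing.
It also fails if it takes over 72 s, if anything falls off the work surface, if the arm or the gripper's body presses on something with over 40 N, if the wrist force passes 120 N, or if a joint passes its speed limit or range.

### The arm

A 6-joint arm with a two-finger parallel gripper is mounted at the origin on the work surface. World frame = base frame: x ahead of the robot, y to its left, z up, the work surface at z = 0. Lengths are in m, angles in rad, forces in N, time in s.
With the tool pointing down it reaches from about 0.35 to 0.8 m from the base axis. Payload 7.3 kg.
Tool frame: the origin (TCP) lies between the finger pads; the fingertips stand 25 mm ahead of it and the grasp point (between the pads) lies 6 mm ahead of it (r.tip_extent is the distance from the TCP to the fingertips, in m); z points along the fingers, y is the line along which they close (so a half turn about z gives the same grasp; the last joint's range is limited). The gripper opens to 85 mm and grips with 20 to 120 N. Pads are 22 mm wide; open, the fingers measure 114 mm over their backs; the gripper's body (76 mm by 85 mm) begins 54 mm behind the grasp point. The pads swing forward as they close: fully open they stand 13 mm farther back than shut.
Start: joints at [0.955, 0.342, 1.524, -0, 1.275, -0.146], TCP at [0.238, 0.468, 0.256] pointing down, gripper open.
Joint ranges: [-2.53, 2.53], [-0.77, 2.02], [0.04, 2.7], [-1, 4.14], [0.28, 2.66], [-3.11, 3.11]. Speed limits (rad/s): [2.57, 2.57, 3.14, 3.14, 3.14, 3.14].

### API

Orientations are given as a unit quaternion [x, y, z, w].
In Python, from workcell import r, command_gripper, optics gives the robot as it stands. The module is installed in compiled form; this text tells all that it offers. Calls block until the motion is done:
- r.reach(position, orientation): joint-space move of the TCP to a pose.
- r.move_straight(position, orientation=None, speed=0.15, max_force=None): straight line of the TCP; orientation=None keeps the orientation; speed is the mean speed in m/s. With max_force (N) it stops when the force on the tool has changed by that much, and returns True; else False.
- r.movej(angles): joint-space move.
- command_gripper(opening, force=None): finger opening in m; force is the grip in N (None keeps the last); returns when the fingers have stopped.
- r.hold(seconds).
- r.solve_ik(position, orientation): joint angles nearest the present ones, or None.
- r.read_state(): the state.
- optics.get_image(name): name is "scene" or "top"; returns (picture, depth): 400x640x3 uint8, red, green, blue; 400x640 float32, m along the optical axis (not along the pixel's ray), 0 where there is no reading.
- optics.camera_model(name): a dict with "K" (3x3 intrinsics, pixels), "k1" (the pictures are not rectified: a ray, as slopes to the right and down, at radius r is drawn at 1 + k1 r^2 times it, then the intrinsics apply), "R" (3x3) and "t" (3): a world point X has camera coordinates R X + t. Camera axes: x right, y down, z forward; pixel columns grow to the right and rows downward; lengths in m; the calibration is good to about 2 mm. A picture is of the moment at which its call begins. camera_model takes no time and is no camera call.
A pose or a line that the arm cannot do raises r.PlanningError and nothing moves.
- r.finish_job(): hands the job in; it is judged then, once.
The state is a dict: "time_s": time; "joint_positions": joint angles; "dq": joint speeds; "tau": joint torques, N m; "eef_pos": TCP position; "eef_rot": TCP orientation; "contact_force": force on the tool from outside, world axes, zero at the start; "torque": the same for the moment, N m; "grip_width": finger opening in m; "grip_force": force on a finger pad.
Only numpy, scipy, OpenCV 4.12 (cv2) and the standard library are available. Lean on these libraries where they do the work, as an engineer would, in place of code of your own. Each camera call takes 0.05 s, during which the arm holds its last target. There are 200 camera calls.

## Working session

There is one attempt and no reset: what is moved stays moved. The work goes in short steps, each a Python script; the robot and the scene stay as the last script left them, time stands still between calls to the robot, and variables do not carry over. Pictures are saved under pics/ and viewed, at most 10 in all, crops included, and the job is handed in when it is done.

```bash
mkdir -p pics
cat > h.py <<'E'
import numpy as np, cv2
from workcell import r, command_gripper, optics
def shot(n):
    im,d=optics.get_image(n); np.savez(f'{n}.npz',im=im,d=d); return im,d
def save(im,f,scale=1):
    cv2.imwrite(f,cv2.cvtColor(cv2.resize(im,None,fx=scale,fy=scale),cv2.COLOR_RGB2BGR))
def rays(n,uv):
    m=optics.camera_model(n); uv=np.asarray(uv,float).reshape(-1,1,2)
    x=cv2.undistortPoints(uv,np.array(m['K'],float),np.array([m['k1'],0,0,0],float)).reshape(-1,2)
    R=np.array(m['R']);t=np.array(m['t'])
    return -R.T@t, np.c_[x,np.ones(len(x))]@R
def onplane(n,uv,z):
    c,d=rays(n,uv); return c+d*((z-c[2])/d[:,2])[:,None]
def cloud(n,d):
    v,u=np.mgrid[:400,:640]; c,dr=rays(n,np.c_[u.ravel(),v.ravel()])
    return (c+dr*d.reshape(-1,1)).reshape(400,640,3)
def proj(n,X):
    m=optics.camera_model(n); p=np.atleast_2d(X)@np.array(m['R']).T+np.array(m['t'])
    s=p[:,:2]/p[:,2:]; s=s*(1+m['k1']*(s**2).sum(1))[:,None]; K=np.array(m['K'])
    return s@K[:2,:2].T+K[:2,2]
E
python3 - <<'E'
from h import *
for n in('scene','top'):
    im,d=shot(n); save(im,f'pics/{n}0.png',1.25)
    m=optics.camera_model(n); print(n,m, (d==0).mean())
E
```

```text
scene {'K': array([[369.41486633,   0.        , 321.0964989 ],
       [  0.        , 369.41486633, 197.1912873 ],
       [  0.        ,   0.        ,   1.        ]]), 'k1': 0.019675579870558447, 'R': array([[ 0.59909806,  0.80066566,  0.0040011 ],
       [ 0.54134924, -0.40137256, -0.73881057],
       [-0.58993433,  0.44478597, -0.67390127]]), 't': array([-0.34984856, -0.12504127,  1.87749985])} 0.00787890625
top {'K': array([[406.16827508,   0.        , 319.95864727],
       [  0.        , 406.16827508, 198.64649751],
       [  0.        ,   0.        ,   1.        ]]), 'k1': -0.04777154477524231, 'R': array([[ 1.71891251e-02, -9.99851326e-01,  1.36393107e-03],
       [-9.94341329e-01, -1.72373937e-02, -1.04824583e-01],
       [ 1.04832509e-01,  4.45629841e-04, -9.94489792e-01]]), 't': array([0.04902994, 0.50601907, 1.37140695])} 0.00408203125
```

View pics/scene0.png

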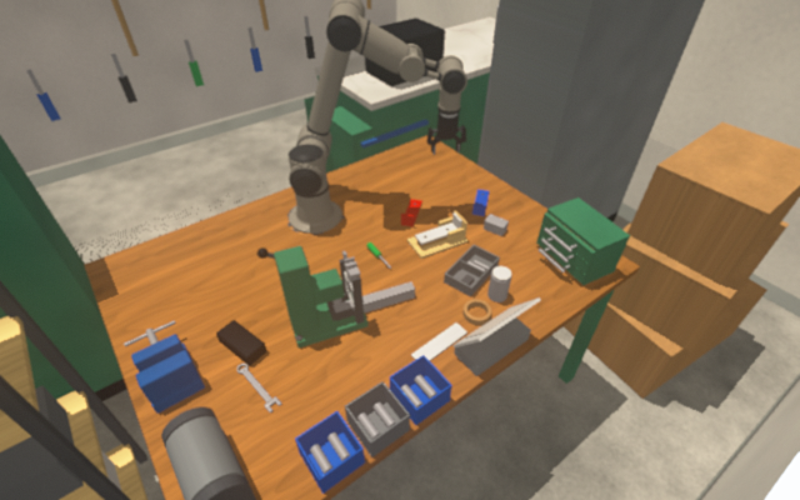

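View pics/top0.png

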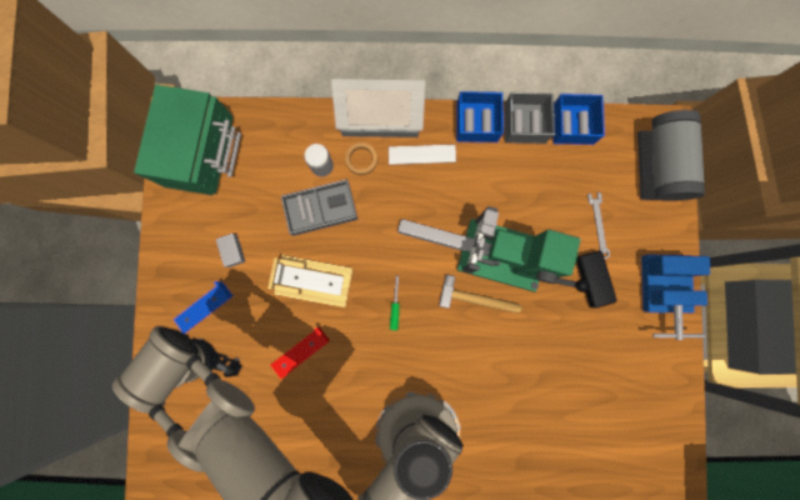

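The top view shows four plates that could be the blank: the aluminium plate in the plywood cradle (310,280), the blue look-alike (203,306), the red look-alike (300,350), and the white flat bar without a tab (422,154). The plate in the cradle fits because it is aluminium, has a tab, and sits in the cradle. The press's bed end is at (400,228), and it feeds to image right. I'll measure both and confirm in crops.

Run:
```python
from h import *
Z={n:np.load(f'{n}.npz') for n in('scene','top')}
im,d=Z['top']['im'],Z['top']['d']
P=cloud('top',d); np.set_printoptions(precision=4,suppress=True)
def box(m):
    m=m.astype(np.uint8); k,l,s,c=cv2.connectedComponentsWithStats(m)
    i=1+np.argmax(s[1:,4]); return l==i
win=lambda u0,u1,v0,v1:(np.mgrid[:400,:640][1]>u0)&(np.mgrid[:400,:640][1]<u1)&(np.mgrid[:400,:640][0]>v0)&(np.mgrid[:400,:640][0]<v1)
print('bench z',np.median(P[win(220,300,240,255)][:,2]))
hsv=cv2.cvtColor(im,cv2.COLOR_RGB2HSV)
for name,w,zr in(('bed',win(312,376,168,205),(.037,.053)),('blank',win(215,284,203,248),(.040,.056)),('cradle',win(210,290,195,255),(.005,.02))):
    z=P[...,2]; m=w&(z>zr[0])&(z<zr[1])
    if name=='blank': m&=(hsv[...,1]<60)
    if name=='bed': m&=hsv[...,1]<90
    m=box(m); q=P[m]; zz=np.median(q[:,2])
    c=max(cv2.findContours(m.astype(np.uint8),cv2.RETR_EXTERNAL,cv2.CHAIN_APPROX_NONE)[0],key=len).reshape(-1,2)
    pl=onplane('top',np.c_[np.nonzero(m)][:,::-1],{'bed':.045,'blank':.048,'cradle':.012}[name])[:,:2]
    rc=cv2.minAreaRect((pl*1000).astype(np.float32)); print(name,m.sum(),'z',zz,rc, cv2.boxPoints(rc)/1000)
for n,(u0,u1,v0,v1) in dict(scene=(240,400,140,300),).items():
    pass
a=cv2.resize(Z['scene']['im'][190:280,215:350],(800,533),interpolation=cv2.INTER_CUBIC); b=cv2.resize(im[190:260,205:300],(800,589),interpolation=cv2.INTER_CUBIC)
save(cv2.resize(np.vstack([a,b]),(535,600)) if 0 else a,'pics/press1.png')
c=cv2.resize(Z['scene']['im'][150:220,315:410],(400,295),interpolation=cv2.INTER_CUBIC); b=cv2.resize(b,(400,295)); e=cv2.resize(im[155:245,310:480],(800,300)if 0 else(800,305))
save(np.vstack([np.hstack([c,b]),e]),'pics/crop2.png')
```

```text
bench z -0.00013278305649011557
bed 590 z 0.04418237394390356 ((542.6204223632812, -35.754638671875), (201.76113891601562, 34.75374984741211), 75.42337799072266) [[ 0.5004 -0.129 ]
 [ 0.534  -0.1378]
 [ 0.5848  0.0575]
 [ 0.5512  0.0663]]
blank 711 z 0.04756474975997427 ((413.44732666015625, 294.7417297363281), (164.65830993652344, 50.01329040527344), 80.25350952148438) [[0.3749 0.2178]
 [0.4242 0.2094]
 [0.452  0.3716]
 [0.4027 0.3801]]
cradle 846 z 0.011652349565496545 ((410.83074951171875, 296.7328796386719), (204.00521850585938, 116.7367935180664), 79.10004425048828) [[0.3342 0.2076]
 [0.4489 0.1855]
 [0.4874 0.3859]
 [0.3728 0.4079]]
```

View pics/press1.png

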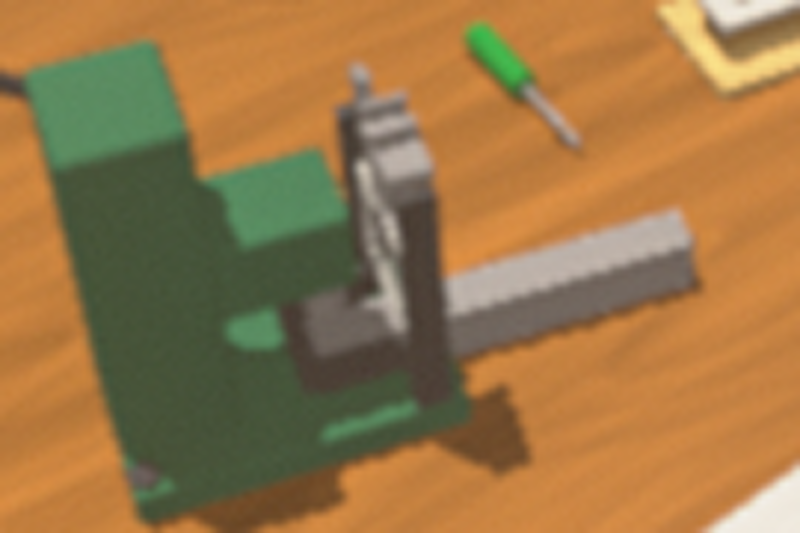

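View pics/crop2.png

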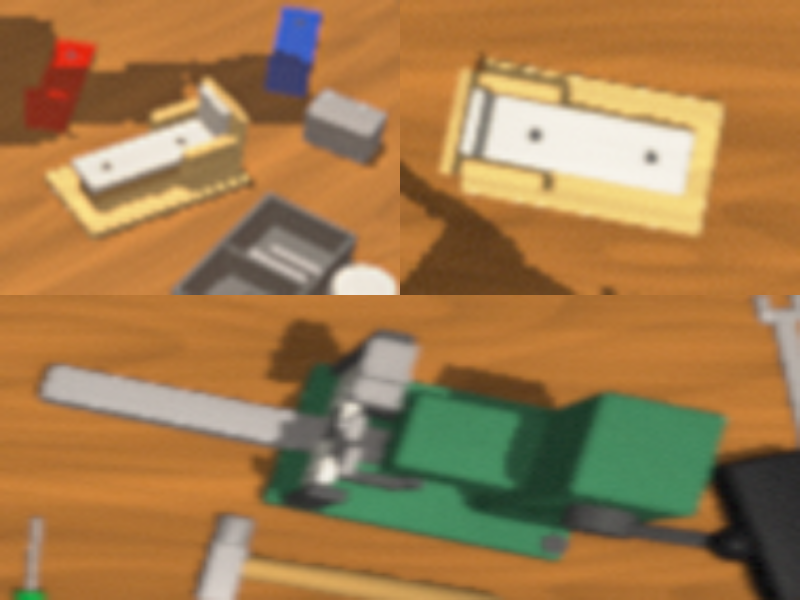

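The crops show the aluminium plate in the plywood cradle with its upright tab at the wall end, so that is the blank. Blue and red copies lie outside the cradle. The next step is to refine the press pose using the column top and find the lean of the bar.

Run:
```python
from h import *
np.set_printoptions(precision=4,suppress=True)
Z={n:np.load(f'{n}.npz') for n in('scene','top')}
C={n:cloud(n,Z[n]['d']) for n in Z}
# column top & head top centroids (z .300/.185)
hsv=cv2.cvtColor(Z['top']['im'],cv2.COLOR_RGB2HSV); P=C['top']
g=(hsv[...,0]>45)&(hsv[...,0]<90)&(hsv[...,1]>60)&(np.mgrid[:400,:640][1]>360)&(np.mgrid[:400,:640][1]<480)
for z0 in(.3,.185):
    m=g&(abs(P[...,2]-z0)<.008); uv=np.c_[np.nonzero(m)][:,::-1]
    rc=cv2.minAreaRect((onplane('top',uv,z0)[:,:2]*1000).astype(np.float32)); print(z0,m.sum(),rc)
# bed edges line fit
m=(hsv[...,1]<90)&(abs(P[...,2]-.045)<.008)&(np.mgrid[:400,:640][1]>312)&(np.mgrid[:400,:640][1]<372)&(np.mgrid[:400,:640][0]>168)&(np.mgrid[:400,:640][0]<205)
q=onplane('top',np.c_[np.nonzero(m)][:,::-1],.045)[:,:2]
for n in C:
    pass
vx=cv2.fitLine((q*1000).astype(np.float32),cv2.DIST_HUBER,0,.01,.01).ravel(); print('bed line',vx)
bf=np.array([.568,.0619]); col=None
x=np.array([-.2517,-.9678]); o=bf+.21*x; y=np.array([-x[1],x[0]])
W=np.full((600,800,3),255,np.uint8)
for n,c in C.items():
    p=C[n].reshape(-1,3); X=(p[:,:2]-o)@x; Y=(p[:,:2]-o)@y
    k=(abs(X)<.03)&(abs(Y)<.11)&(p[:,2]>.04)&(p[:,2]<.28)
    for a,b,xx,colr in zip(Y[k],p[k,2],X[k],Z[n]['im'].reshape(-1,3)[k]):
        cc=tuple(int(v) for v in colr)
        (cv2.circle if n=='top' else lambda W,c,r,k,t:cv2.rectangle(W,(c[0]-4,c[1]-4),(c[0]+4,c[1]+4),k,t))(W,(int(400+a*3000),int(650-b*2000*1.0-60)),5,cc,-1 if n=='top' else 2)
for yy in(-.1,-.05,0,.05,.1): cv2.putText(W,str(yy),(int(400+yy*3000),595),0,.5,(255,0,0))
for zz in(.05,.1,.15,.2,.25): cv2.putText(W,str(zz),(2,int(590-zz*2000)),0,.5,(255,0,0))
save(W,'pics/sc3.png')
```

```text
0.3 868 ((473.5532531738281, -295.3978576660156), (80.93067932128906, 87.363037109375), 75.9900131225586)
0.185 685 ((489.1492919921875, -227.27981567382812), (117.65261840820312, 86.42339324951172), 77.441650390625)
bed line [  0.2588   0.9659 544.4413 -27.7089]
```

View pics/sc3.png

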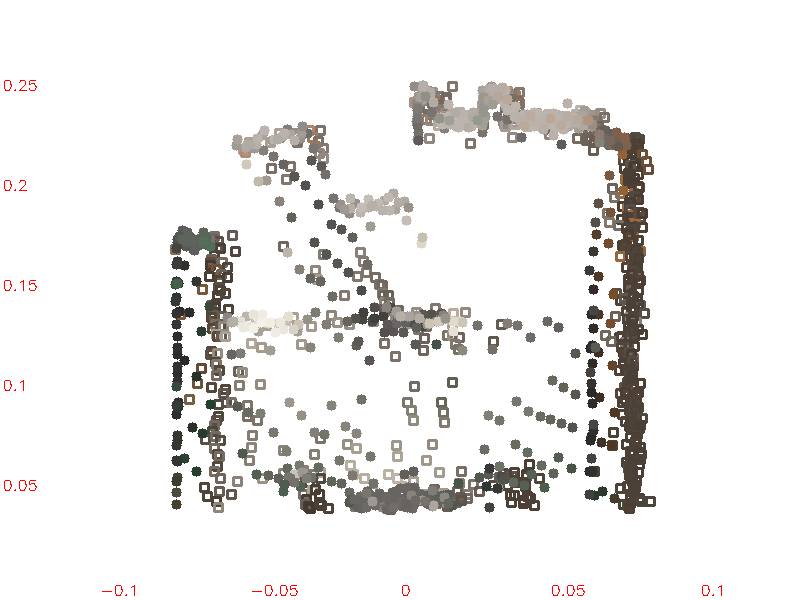

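The plot agrees with the description: the lip is at y 5–10 mm and the posts are where stated. The bar leans to about -0.28 (tip centre at y ≈ -40 mm, z ≈ 0.225), the guard is shut, and the column check is within 1.5 mm. Next I'll grip the bar.

```bash
cat >> h.py <<'E'
from scipy.spatial.transform import Rotation as Ro
px=np.array([-.2550,-.9669,0]); px/=np.linalg.norm(px); py=np.array([-px[1],px[0],0]); pz=np.array([0,0,1.])
PO=np.array([.5145,-.1412,0])
def W(x,y,z): return PO+x*px+y*py+z*pz
def bar(h,th,back=0,s=1,al=.095):
    u=np.sin(th)*py+np.cos(th)*pz; v=np.cos(th)*py-np.sin(th)*pz
    p=PO+(.125+h)*pz+al*u-.012*v+(.006+back)*u
    yy=s*px; zz=-u
    return p,Ro.from_matrix(np.c_[np.cross(yy,zz),yy,zz]).as_quat()
def st():
    s=r.read_state(); print('t%.2f'%s['time_s'],np.round(s['eef_pos'],4),'F',np.round(s['contact_force'],1),'M',np.round(s['torque'],2),'w%.4f gf%.0f'%(s['grip_width'],s['grip_force'])); return s
E
python3 - <<'E'
from h import *
np.set_printoptions(precision=2,suppress=True)
for s in(1,-1):
    for a in((0,-.28,.1),(0,-.28),(0,-.48),(.087,-.48),(.087,0),(.06,0),(.06,0,.08)):
        print(s,a,r.solve_ik(*bar(*a,s=s)))
s=-1 if np.linalg.norm(np.subtract(r.solve_ik(*bar(0,-.28,.1,s=-1)),r.read_state()['joint_positions']))<np.linalg.norm(np.subtract(r.solve_ik(*bar(0,-.28,.1,s=1)),r.read_state()['joint_positions'])) else 1
print('s',s); open('s.txt','w').write(str(s))
p=np.array(r.read_state()['eef_pos']); r.move_straight(p+[0,0,.12],speed=.25)
r.reach(*bar(0,-.28,.15,s=s)); command_gripper(.03,80)
print(r.move_straight(*bar(0,-.28,.01,s=s),speed=.15,max_force=15)); st()
print(r.move_straight(*bar(0,-.28,0,s=s),speed=.05,max_force=15)); st()
command_gripper(0,80); st()
E
```

```text
1 (0, -0.28, 0.1) [-0.47  0.04  1.77  0.07  1.05  1.33]
1 (0, -0.28) [-0.46  0.19  1.88  0.08  0.79  1.33]
1 (0, -0.48) [-0.5   0.11  2.09  0.24  0.48  1.15]
1 (0.087, -0.48) [-0.5  -0.01  1.94  0.16  0.75  1.24]
1 (0.087, 0) [-0.42  0.3   1.43 -0.    1.41  1.41]
1 (0.06, 0) [-0.42  0.31  1.48 -0.    1.35  1.41]
1 (0.06, 0, 0.08) [-0.42  0.28  1.32 -0.    1.55  1.41]
-1 (0, -0.28, 0.1) [-0.47  0.04  1.77  0.07  1.05 -1.81]
-1 (0, -0.28) [-0.46  0.19  1.88  0.08  0.79 -1.82]
-1 (0, -0.48) [-0.5   0.11  2.09  0.24  0.48 -2.  ]
-1 (0.087, -0.48) [-0.5  -0.01  1.94  0.16  0.75 -1.9 ]
-1 (0.087, 0) [-0.42  0.3   1.43 -0.    1.41 -1.73]
-1 (0.06, 0) [-0.42  0.31  1.48 -0.    1.35 -1.73]
-1 (0.06, 0, 0.08) [-0.42  0.28  1.32 -0.    1.55 -1.73]
s 1
False
t4.61 [ 0.47 -0.13  0.23] F [0.3 0.4 0.7] M [ 0.04  0.14 -0.07] w0.0298 gf0
False
t4.96 [ 0.48 -0.13  0.22] F [-0.1  0.1 -0.6] M [ 0.02  0.09 -0.02] w0.0300 gf0
t5.28 [ 0.48 -0.13  0.22] F [ -4.4 -12.3   1. ] M [-1.43  0.89 -0.41] w0.0071 gf78
```

Run:
```python
from h import *
s=int(open('s.txt').read()); off=0.001*px
def go(h,th,sp=.06,mf=None,al=.095):
    p,q=bar(h,th,s=s,al=al); hit=r.move_straight(p+off,q,speed=sp,max_force=mf); print(h,th,hit); st()
go(0,-.28,.02); 
go(.002,-.38); go(.003,-.48)
go(.03,-.49,.08,30); go(.09,-.49,.08,40)
```

```text
0 -0.28 False
t5.53 [ 0.4759 -0.1334  0.2191] F [-2.7 -6.8  1.8] M [-0.82  0.52 -0.25] w0.0068 gf79
0.002 -0.38 False
t5.84 [ 0.4669 -0.1311  0.2163] F [ 0.3 -8.6 -4.9] M [-1.09  0.45 -0.47] w0.0072 gf79
0.003 -0.48 False
t6.15 [ 0.4588 -0.1289  0.2122] F [ 1.1 -9.3 -5.5] M [-1.08  0.4  -0.51] w0.0067 gf79
0.03 -0.49 False
t6.63 [ 0.4581 -0.1287  0.2388] F [ 0.7 -9.9 -5.7] M [-1.02  0.47 -0.53] w0.0072 gf79
0.09 -0.49 False
t7.53 [ 0.4581 -0.1287  0.2985] F [ 0.9 -9.1 -5.4] M [-0.92  0.31 -0.51] w0.0071 gf79
```

Run:
```python
from h import *
s=int(open('s.txt').read()); off=0.001*px
def go(h,th,sp=.06,mf=None,al=.095):
    p,q=bar(h,th,s=s,al=al); hit=r.move_straight(p+off,q,speed=sp,max_force=mf); return hit
for th in(-.4,-.3,-.2,-.1,0): print(th,go(.088,th,.06,30))
st()
a,da=shot('scene'); b,db=shot('top')
A=cv2.resize(a[170:270,255:355],(400,400),interpolation=cv2.INTER_CUBIC);B=cv2.resize(b[140:220,350:430],(400,400),interpolation=cv2.INTER_CUBIC)
save(np.hstack([A,B]),'pics/lean.png')
# measured lip and bar in the press frame, seen from above
for n,d in(('scene',da),('top',db)):
    P=cloud(n,d).reshape(-1,3); X=(P-PO)@px; Y=(P-PO)@py
    k=(abs(X)<.02)&(Y>.0)&(Y<.07)&(P[:,2]>.24)&(P[:,2]<.29)
    for z in np.arange(.24,.29,.01):
        j=k&(P[:,2]>=z)&(P[:,2]<z+.01); print(n,round(z,3),j.sum(),np.round(np.percentile(Y[j],[5,50,95]),4) if j.sum() else '')
```

```text
-0.4 False
-0.3 False
-0.2 False
-0.1 False
0 False
t9.09 [ 0.5022 -0.1404  0.3122] F [-0.7 -6.9 -6.9] M [-0.97  0.18  0.08] w0.0068 gf79
scene 0.24 40 [0.0098 0.0314 0.0396]
scene 0.25 6 [0.003  0.0209 0.0398]
scene 0.26 6 [0.0143 0.0243 0.0253]
scene 0.27 15 [0.0027 0.0147 0.0253]
scene 0.28 5 [0.001  0.0014 0.0051]
top 0.24 0 
top 0.25 0 
top 0.26 0 
top 0.27 0 
top 0.28 0
```

View pics/lean.png

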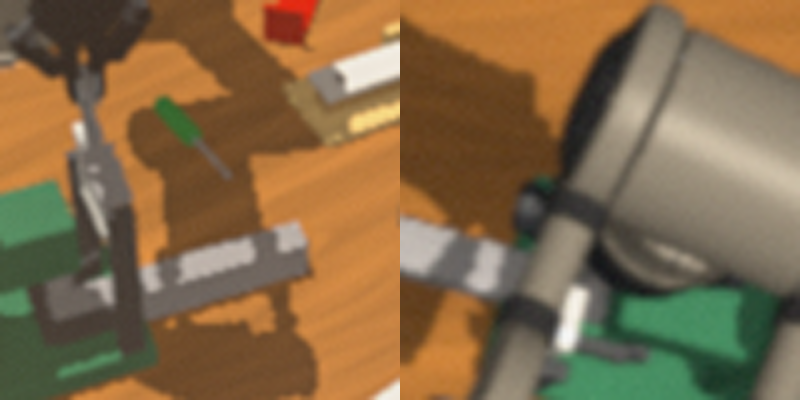

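The scene view shows the bar upright in the gripper with the hook over the bracket (around 90,170). I'll lower it, release, and check.

Run:
```python
from h import *
s=int(open('s.txt').read()); off=0.001*px
def go(h,th,sp=.06,mf=None,al=.095):
    p,q=bar(h,th,s=s,al=al); hit=r.move_straight(p+off,q,speed=sp,max_force=mf); st(); return hit
print(go(.069,0,.05,15)); print(go(.061,0,.02,9))
command_gripper(.03); r.hold(.2); st()
p=np.array(r.read_state()['eef_pos']); r.move_straight(p+[0,0,.1],speed=.15)
p=np.array(r.read_state()['eef_pos']); r.reach(p+[-.08,.2,.0],r.read_state()['eef_rot'])
a,da=shot('scene'); b,db=shot('top')
A=cv2.resize(a[170:270,255:355],(400,400),interpolation=cv2.INTER_CUBIC);B=cv2.resize(b[140:220,350:430],(400,400),interpolation=cv2.INTER_CUBIC)
save(np.hstack([A,B]),'pics/hung.png'); st()
P=cloud('top',db).reshape(-1,3); X=(P-PO)@px; Y=(P-PO)@py; k=(abs(X)<.02)&(abs(Y)<.09)
for z in np.arange(.16,.32,.01):
    j=k&(P[:,2]>=z)&(P[:,2]<z+.01); print(round(z,3),j.sum(),np.round(np.percentile(Y[j],[5,50,95]),4) if j.sum() else '',np.round(np.median(X[j]),4) if j.sum() else '')
```

```text
t9.72 [ 0.5019 -0.1403  0.2936] F [-1.2 -7.3 -6.7] M [-1.03  0.05  0.05] w0.0071 gf79
False
t10.00 [ 0.5018 -0.1404  0.2915] F [-1.1 -1.2  4.5] M [0.09 0.11 0.03] w0.0067 gf81
True
t10.55 [ 0.5017 -0.1404  0.2907] F [ 0.9  0.3 -0.2] M [0.04 0.02 0.03] w0.0303 gf0
t12.33 [0.4222 0.0586 0.3893] F [ 0.2  0.6 -0.1] M [ 0.06  0.02 -0.01] w0.0302 gf0
0.16 8 [-0.0726 -0.0578  0.0371] -0.0043
0.17 37 [-0.0735 -0.0671  0.0045] -0.0019
0.18 10 [-0.0596 -0.0277  0.0408] -0.0055
0.19 55 [-0.0556 -0.0267  0.0271] -0.0032
0.2 23 [-0.0527 -0.0233  0.0082] -0.0039
0.21 5 [-0.0194 -0.0076 -0.0015] -0.0039
0.22 41 [-0.0149  0.0691  0.0747] -0.0036
0.23 132 [0.013  0.0436 0.0625] -0.0017
0.24 53 [-0.0145  0.0303  0.0438] -0.0037
0.25 26 [-0.0209  0.0085  0.0209] -0.0028
0.26 8 [-0.0219  0.0022  0.0168] -0.0025
0.27 5 [-0.025  -0.0207 -0.0041] -0.0031
0.28 4 [-0.0234 -0.0143 -0.0082] -0.004
0.29 21 [-0.0243 -0.013  -0.002 ] -0.0006
0.3 9 [-0.0249 -0.0152 -0.0055] -0.0011
0.31 0
```

View pics/hung.png

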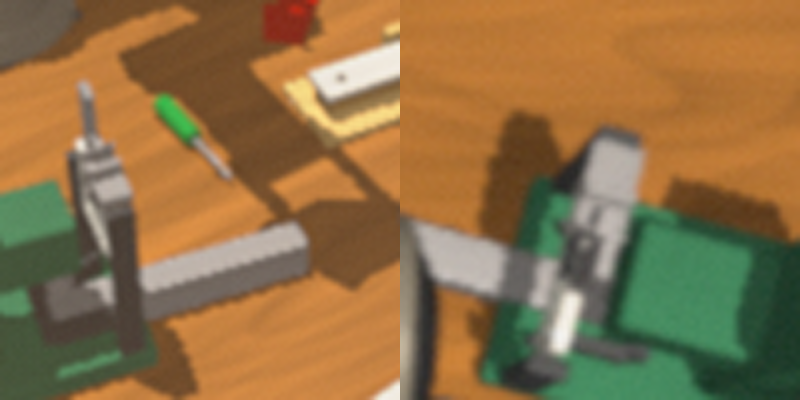

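The hook is seated: the bar is upright at y -24…-3 mm with its top at 0.30 m (h ≈ 0.065), and the guard stays up with the gripper away. Next: pick the blank and lay it on the bed.

```bash
cat >> h.py <<'E'
def down(yy):
    zz=np.array([0,0,-1.]); yy=np.r_[yy[:2],0]/np.linalg.norm(yy[:2]); return Ro.from_matrix(np.c_[np.cross(yy,zz),yy,zz]).as_quat()
E
python3 - <<'E'
from h import *
np.set_printoptions(precision=3,suppress=True)
bx=np.array([-.169,-.9856,0]); by=np.array([-bx[1],bx[0],0]); mid=np.array([.414,.2974,0])
g=mid+.008*bx
best=min((1,-1),key=lambda s:np.linalg.norm(np.subtract(r.solve_ik(g+[0,0,.2],down(s*by)),r.read_state()['joint_positions'])))
q1,q2=down(best*by),down(best*py); open('b.txt','w').write(str(best))
pl=W(-.107,0,0)
for p,q in((g+[0,0,.046],q1),(g+[0,0,.2],q1),(pl+[0,0,.2],q2),(pl+[0,0,.05],q2)): print(r.solve_ik(p,q))
command_gripper(.07,60)
r.reach(g+[0,0,.2],q1); 
print(r.move_straight(g+[0,0,.065],speed=.2,max_force=10),r.move_straight(g+[0,0,.046],speed=.06,max_force=10)); st()
command_gripper(0,60); st()
r.move_straight(g+[0,0,.056],speed=.04); st(); r.move_straight(g+[0,0,.18],speed=.15); st()
r.move_straight(pl+[0,0,.16],q2,speed=.25); st()
a,da=shot('scene'); b,db=shot('top')
A=cv2.resize(a[140:260,255:415],(400,300),interpolation=cv2.INTER_CUBIC);B=cv2.resize(b[130:250,270:430],(400,300),interpolation=cv2.INTER_CUBIC)
save(np.hstack([A,B]),'pics/carry.png')
E
```

```text
[ 0.46   0.579  1.824 -0.     0.738  0.629]
[ 0.46   0.358  1.667 -0.     1.116  0.629]
[-0.211  0.426  1.56  -0.     1.156  0.047]
[-0.211  0.622  1.71  -0.     0.809  0.047]
False False
t15.23 [0.412 0.289 0.046] F [0.  0.7 0.1] M [ 0.   -0.    0.01] w0.0698 gf0
t15.55 [0.413 0.29  0.046] F [-1.8 -0.6  4.5] M [-0.08  0.01 -0.06] w0.0485 gf62
t15.95 [0.413 0.289 0.056] F [-0.4 -0.2 -2.1] M [-0.05  0.04 -0.  ] w0.0487 gf62
t16.93 [0.412 0.289 0.179] F [ 1.   1.4 -2.4] M [-0.09  0.02  0.  ] w0.0490 gf62
t18.48 [ 0.541 -0.037  0.16 ] F [-0.  -0.5 -2.1] M [-0.02  0.01 -0.  ] w0.0488 gf62
```

View pics/carry.png

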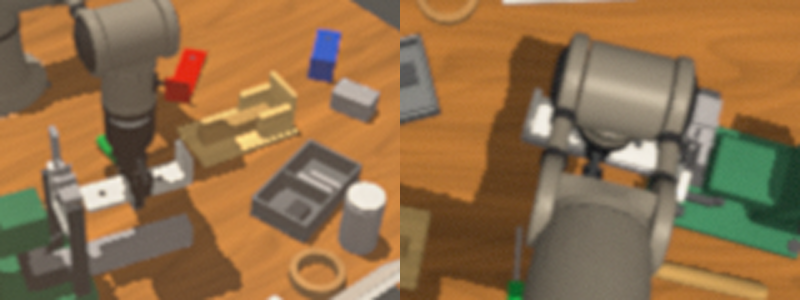

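The blank is held level over the bed with its tab away from the press, and the guard is still hung. Laying it down now.

Run:
```python
from h import *
np.set_printoptions(precision=4,suppress=True)
pl=W(-.107,0,0)
print(r.move_straight(pl+[0,0,.058],speed=.15,max_force=8),r.move_straight(pl+[0,0,.048],speed=.02,max_force=3)); st()
command_gripper(.07); r.hold(.2); st()
r.move_straight(pl+[0,0,.2],speed=.2)
r.reach(W(-.107,-.12,.3)+np.array([-.08,.1,0]),r.read_state()['eef_rot'])
im,d=shot('top'); a,_=shot('scene')
P=cloud('top',d); X=(P-PO)@px; Y=(P-PO)@py; k=(abs(P[...,2]-.053)<.007)&(X<-.02)&(X>-.23)&(abs(Y)<.06)&(cv2.cvtColor(im,cv2.COLOR_RGB2HSV)[...,1]<90)
uv=np.c_[np.nonzero(k)][:,::-1]; q=onplane('top',uv,.053)-PO; q=np.c_[q@px,q@py]
print(k.sum(),np.median(P[k][:,2]),cv2.minAreaRect((q*1000).astype(np.float32)))
k=(P[...,2]>.075)&(P[...,2]<.11)&(X<-.12)&(X>-.24)&(abs(Y)<.06); q=onplane('top',np.c_[np.nonzero(k)][:,::-1],.098)-PO; q=np.c_[q@px,q@py]
print('tab',k.sum(),np.median(P[k][:,2]),cv2.minAreaRect((q*1000).astype(np.float32)))
A=cv2.resize(a[140:260,255:415],(400,300),interpolation=cv2.INTER_CUBIC);B=cv2.resize(im[130:250,270:430],(400,300),interpolation=cv2.INTER_CUBIC)
save(np.hstack([A,B]),'pics/laid.png')
```

```text
False True
t19.82 [ 0.5422 -0.0378  0.0515] F [-0.5  0.1  4.4] M [0.01 0.09 0.04] w0.0488 gf63
t20.37 [ 0.5413 -0.0376  0.0504] F [-0.4 -0.2  0.2] M [-0.02 -0.02  0.  ] w0.0698 gf0
711 0.05248645772872118 ((-114.67908477783203, -0.7656726837158203), (50.98878860473633, 187.18247985839844), 89.96710205078125)
tab 41 0.09715884658599361 ((-197.83642578125, -1.2286415100097656), (51.4890022277832, 8.12277889251709), 89.9612045288086)
```

View pics/laid.png

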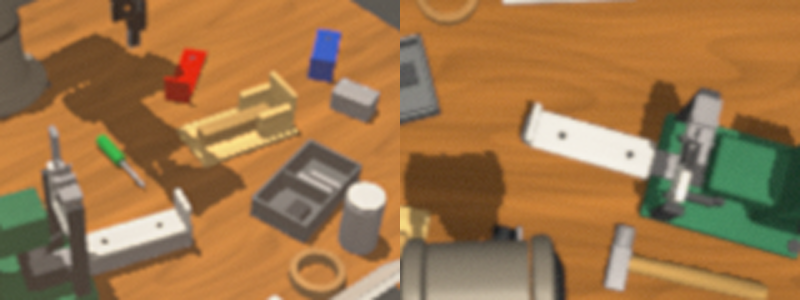

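The blank lies flat on the bed, aligned (y ≈ -1 mm, no yaw) with its plain end towards the press and let go; the tab is at press x ≈ -197.5 mm. Next I'll grip the tab and slide it in.

Run:
```python
from h import *
s=int(open('s.txt').read()); q=down(s*px); T=-.1975
command_gripper(.03,60)
r.reach(W(T,-.001,.2),q)
print(r.move_straight(W(T,-.001,.11),speed=.2,max_force=8),r.move_straight(W(T,-.001,.088),speed=.06,max_force=6)); st()
command_gripper(0,60); st()
def go(x,y,sp,mf):
    h=r.move_straight(W(x,y,.088),speed=sp,max_force=mf); e=np.array(st()['eef_pos'])-PO; print(h,'press x %.4f y %.4f'%(e@px,e@py)); return h
go(-.16,0,.06,25) or go(-.115,0,.06,25) or go(-.095,0,.02,20)
```

```text
False False
t25.27 [0.5638 0.05   0.0877] F [ 0.3 -0.3 -0. ] M [ 0.05 -0.01  0.  ] w0.0300 gf0
t25.59 [0.5642 0.05   0.0884] F [0.3 0.3 2.6] M [-0.06 -0.01 -0.03] w0.0073 gf59
t26.37 [0.5553 0.0122 0.0884] F [-0.4 -1.1  5.3] M [-0.03 -0.   -0.1 ] w0.0074 gf60
False press x -0.1587 y 0.0003
t27.27 [ 0.5438 -0.0311  0.0883] F [0.1 0.5 5.6] M [ 0.13  0.01 -0.08] w0.0075 gf60
False press x -0.1139 y 0.0003
t28.13 [ 0.5397 -0.0461  0.0884] F [1.6 2.6 3.7] M [-0.15  0.02  0.06] w0.0074 gf60
True press x -0.0984 y 0.0001
```

Run:
```python
from h import *
e=np.array(r.read_state()['eef_pos']); 
print(r.move_straight(e+.008*px,speed=.015,max_force=25)); e2=np.array(st()['eef_pos']); print('moved',(e2-e)@px, 'x',(e2-PO)@px)
command_gripper(.03); r.hold(.2); st()
r.move_straight(e2+[0,0,.12],speed=.15)
r.reach(e2+np.array([-.2,.15,.15]),r.read_state()['eef_rot']); r.hold(.3)
im,d=shot('top'); a,_=shot('scene'); st()
P=cloud('top',d); X=(P-PO)@px; Y=(P-PO)@py
k=(P[...,2]>.075)&(P[...,2]<.11)&(X<-.06)&(X>-.24)&(abs(Y)<.06); qq=onplane('top',np.c_[np.nonzero(k)][:,::-1],.098)-PO; qq=np.c_[qq@px,qq@py]
print('tab',k.sum(),np.median(P[k][:,2]),cv2.minAreaRect((qq*1000).astype(np.float32)))
k=(abs(X)<.02)&(abs(Y+.012)<.02)&(P[...,2]>.28); print('bar top',np.median(P[k],0),k.sum())
A=cv2.resize(a[140:260,240:400],(400,300),interpolation=cv2.INTER_CUBIC);B=cv2.resize(im[130:250,290:450],(400,300),interpolation=cv2.INTER_CUBIC)
save(np.hstack([A,B]),'pics/final.png')
```

```text
True
t28.52 [ 0.5397 -0.0463  0.0889] F [0.8 1.9 3.4] M [-0.11  0.08  0.09] w0.0071 gf60
moved 0.00014711525582963606 x -0.09822058137840577
t29.07 [ 0.5398 -0.0459  0.0888] F [-0.4 -0.8 -0.3] M [ 0.01  0.07 -0.06] w0.0301 gf0
t31.42 [0.34   0.1035 0.2387] F [0.1 0.9 0.3] M [-0.01  0.06  0.02] w0.0299 gf0
tab 43 0.0971392796399877 ((-102.13481903076172, -0.4204235076904297), (52.31560516357422, 8.548324584960938), 89.48748779296875)
bar top [ 0.50073098 -0.13653699  0.2979202 ] 33
```

View pics/final.png

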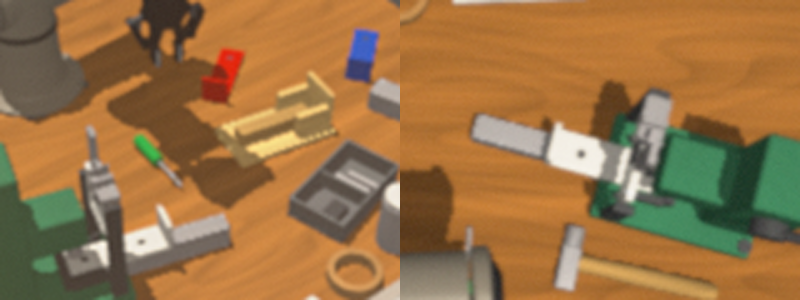

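The view shows the guard hung and the blank in under it, with the tab about 102 mm in front of the guard (expected 101). I'll check it is home with a closed-finger nudge on the back of the tab.

Run:
```python
from h import *
s=int(open('s.txt').read()); q=down(s*px)
command_gripper(0,60)
r.reach(W(-.16,0,.2),q); r.move_straight(W(-.16,0,.088),speed=.2,max_force=8)
X=lambda:(np.array(st()['eef_pos'])-PO)@px
for x,sp,f in((-.09,.03,3),(-.09,.02,10),(-.09,.02,20),(-.09,.02,30)):
    print(r.move_straight(W(x,0,.088),speed=sp,max_force=f),X())
r.move_straight(W(-.16,0,.088),speed=.1); r.move_straight(W(-.16,0,.2),speed=.2)
r.reach(W(-.1,0,.2389)+np.array([-.2,.15,0]),q); r.hold(.3)
im,d=shot('top'); st()
P=cloud('top',d); XX=(P-PO)@px; Y=(P-PO)@py
k=(P[...,2]>.075)&(P[...,2]<.11)&(XX<-.06)&(XX>-.24)&(abs(Y)<.06); qq=onplane('top',np.c_[np.nonzero(k)][:,::-1],.098)-PO; qq=np.c_[qq@px,qq@py]
print('tab',k.sum(),cv2.minAreaRect((qq*1000).astype(np.float32)))
k=(abs(XX)<.02)&(abs(Y+.012)<.02)&(P[...,2]>.28); print('bar top',np.median(P[k],0),k.sum())
```

```text
t34.89 [ 0.5441 -0.0287  0.0879] F [1.  3.8 3.5] M [ 0.35 -0.08  0.01] w0.0000 gf2
True -0.11633614149225698
t35.27 [ 0.5439 -0.0286  0.0877] F [0.8 1.9 2.2] M [ 0.26 -0.11 -0.01] w-0.0002 gf1
True -0.11636997208549613
t35.73 [ 0.5437 -0.0285  0.0877] F [1.1 3.4 2.7] M [ 0.4  -0.25 -0.  ] w0.0000 gf2
True -0.11637641251897644
t36.25 [ 0.5437 -0.0286  0.0882] F [0.8 4.1 0.4] M [ 0.65 -0.24 -0.03] w0.0002 gf2
True -0.11634343930011075
t38.84 [0.3404 0.1053 0.2386] F [0.3 0.1 0.7] M [-0.02  0.04 -0.01] w0.0001 gf0
tab 42 ((-101.91141510009766, -1.3420944213867188), (52.30908966064453, 8.101771354675293), 89.52323913574219)
bar top [ 0.50070911 -0.13684214  0.29702174] 35
```

```bash
python3 -c "
from h import *
command_gripper(.05); print(r.finish_job())"
```

```text
the job is handed in; nothing more can be done
None
```

I handed the job in at about 39 s of the 72 s limit. The guard hangs in its notch, and the blank is under it against a hard stop: measured plain end at press x ≈ 64 mm (stop at 65 mm), no movement at 30 N. The gripper is clear and the other things on the bench were not touched.

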